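# Dress a whetstone with a flattening block

### The job

Dress the whetstone on the sloping stand: take the flattening block out of its tray by its rib, lay it flat on the left end of the stone and draw it slowly in one pass, without lifting it, along the middle of the stone to the right end, with a steady pressure of about 8 newtons all the way and never more than 22. Then put the block back in its tray, flat and face down, and let go; leave the things around alone.

Things in the scene. Friction and masses are not known exactly. Their poses are not given: they have to be found in the camera images.
- block: flattening block, loose, 0.15 to 0.3 kg: grey plate 70 (its x) x 60 (y) x 13 mm with a black upright grip rib on top, 58 (x) x 24 (y) x 47 mm, top at 60 mm; grip it across the 24 mm (fingers closing along y). Origin: centre of the flat underside, the working face; z points out of the rib. Alike after a half turn. Starts flat in the tray.
- tray: shallow open grey tray, fixed, 110 (x) x 100 (y) mm outside, walls 4 mm thick and 14 mm high, floor 4 mm thick. Origin: centre of its underside, z up.
- cradle: wooden bed of the sharpening stand, fixed, 92 (x) x 226 (y) mm, sloping 27 degrees, facing the robot; rim 15 mm above the origin. Origin: centre of the bed's top face; z square to the slope (up and towards the robot), x up the slope, y along the stone to its LEFT end as the robot sees it. A grey whetstone 70 (x) x 200 (y) mm is centred in it and stands above the rim.
- nominal_face (a point): fixed point 42 mm above the cradle's origin along its z: where the middle of the stone's top face would be if the stone were new. The worn stone's face lies up to 8 mm higher or lower, and climbs or falls along the cradle's y by up to 0.04 rad: find it by touch. It sits on springs: past the first 2 N or so it gives about 1 mm per 1.5 N, up to 13 mm, alike along its length.
- left_end (a point): fixed point at the cradle's y = +66 mm, at the nominal face height: put the block's centre here (50 to 82 mm will do) to begin the stroke. Axes as the cradle's.
- right_end (a point): fixed point at the cradle's y = -66 mm, at the nominal face height: the block's centre ends the stroke here (-50 to -82 mm will do). Axes as the cradle's.
- spice: bystander: small spice jar, white with a red cap, 47 x 47 x 97 mm, loose; origin at the centre of its underside
- mug: bystander: white mug with a handle, 83 x 116 x 94 mm, loose; origin at the centre of its underside
- bottle: bystander: slim bottle with a yellow-brown cap, 58 x 59 x 207 mm, loose; origin at the centre of its underside
- tin: bystander: low tin, 75 x 75 x 58 mm, loose; origin at the centre of its underside
Not all that is in view belongs to the job. Of the things that look like the tray, the larger one is meant.

How it is judged:
On the way, in this order (a step that is already met when the one before it is completed fails the run):
1. left end: block flat on the stone (0.12 rad), pressed with 3 to 14 N, its centre at cradle y 50 to 82 mm and within 15 mm in x, for 0.2 s (y of block in the frame of cradle between 0.05 and 0.082 m and x of block in the frame of cradle between -0.015 and 0.015 m and contact force between block and cradle between 3 and 14 N and angle between the z axis of block and the z axis of cradle, either way round below 0.12 rad), for 0.2 s.
2. left end to middle (1): block flat on the stone (0.12 rad), pressed with 3 to 14 N, its centre at cradle y 30 to 50 mm and within 15 mm in x, for 0.2 s (y of block in the frame of cradle between 0.03 and 0.05 m and x of block in the frame of cradle between -0.015 and 0.015 m and contact force between block and cradle between 3 and 14 N and angle between the z axis of block and the z axis of cradle, either way round below 0.12 rad), for 0.2 s.
3. left end to middle (2): block flat on the stone (0.12 rad), pressed with 3 to 14 N, its centre at cradle y 10 to 30 mm and within 15 mm in x, for 0.2 s (y of block in the frame of cradle between 0.01 and 0.03 m and x of block in the frame of cradle between -0.015 and 0.015 m and contact force between block and cradle between 3 and 14 N and angle between the z axis of block and the z axis of cradle, either way round below 0.12 rad), for 0.2 s.
4. middle: block flat on the stone (0.12 rad), pressed with 3 to 14 N, its centre at cradle y -10 to 10 mm and within 15 mm in x, for 0.2 s (y of block in the frame of cradle between -0.01 and 0.01 m and x of block in the frame of cradle between -0.015 and 0.015 m and contact force between block and cradle between 3 and 14 N and angle between the z axis of block and the z axis of cradle, either way round below 0.12 rad), for 0.2 s.
5. middle to right end (1): block flat on the stone (0.12 rad), pressed with 3 to 14 N, its centre at cradle y -30 to -10 mm and within 15 mm in x, for 0.2 s (y of block in the frame of cradle between -0.03 and -0.01 m and x of block in the frame of cradle between -0.015 and 0.015 m and contact force between block and cradle between 3 and 14 N and angle between the z axis of block and the z axis of cradle, either way round below 0.12 rad), for 0.2 s.
6. middle to right end (2): block flat on the stone (0.12 rad), pressed with 3 to 14 N, its centre at cradle y -50 to -30 mm and within 15 mm in x, for 0.2 s (y of block in the frame of cradle between -0.05 and -0.03 m and x of block in the frame of cradle between -0.015 and 0.015 m and contact force between block and cradle between 3 and 14 N and angle between the z axis of block and the z axis of cradle, either way round below 0.12 rad), for 0.2 s.
7. right end: block flat on the stone (0.12 rad), pressed with 3 to 14 N, its centre at cradle y -82 to -50 mm and within 15 mm in x, for 0.2 s (y of block in the frame of cradle between -0.082 and -0.05 m and x of block in the frame of cradle between -0.015 and 0.015 m and contact force between block and cradle between 3 and 14 N and angle between the z axis of block and the z axis of cradle, either way round below 0.12 rad), for 0.2 s.
At the end, for the whole second after the job is handed in: the block lies at rest in the tray, face down and flat (within 0.08 rad), its centre within 22 mm of the tray's in x and in y, its underside less than 10 mm above the tray's (x of block in the frame of tray between -0.022 and 0.022 m and y of block in the frame of tray between -0.022 and 0.022 m and z of block in the frame of tray between -0.004 and 0.01 m and angle between block's own z axis and vertical below 0.08 rad and linear speed of block below 0.02 m/s); the robot touches nothing.
It fails at once if the block is pressed on the stone or cradle with more than 22 N (contact force between block and cradle above 22 N).
It fails at once if the block is lifted clear of the stone in the middle of the stroke (over its middle 80 mm, face 58 to 68 mm above the cradle's origin; the stone never reaches 54 mm) (z of block in the frame of cradle between 0.058 and 0.068 m and y of block in the frame of cradle between -0.04 and 0.04 m and x of block in the frame of cradle between -0.04 and 0.04 m).
It fails at once if the spice jar, mug, bottle or tin is shifted by more than 25 mm or tipped (0.3 rad) (distance of any of spice, mug, bottle, tin from where it was at the start of the episode above 0.025 m or angle between any of spice, mug, bottle, tin's own z axis and vertical above 0.3 rad).
It also fails if it takes over 67 s, if anything falls off the work surface, if the arm or the gripper's body presses on something with over 40 N, if the wrist force passes 120 N, or if a joint passes its speed limit or range.

### The arm

A 7-joint arm with a two-finger parallel gripper is mounted at the origin on a cart in front of the work surface, level with it; the furniture and walls round the work are solid. World frame = base frame: x ahead of the robot, y to its left, z up, the work surface at z = 0. Lengths are in m, angles in rad, forces in N, time in s.
With the tool pointing down it reaches from about 0.35 to 0.9 m from the base axis. Payload 8.1 kg.
Tool frame: the origin (TCP) lies on the front face of the gripper's body, between the roots of the fingers; the fingertips stand 66 mm ahead of it and the grasp point (between the pads) lies 47 mm ahead of it (arm.finger_overhang is the distance from the TCP to the fingertips, in m); z points along the fingers, y is the line along which they close (so a half turn about z gives the same grasp; the last joint's range is limited). The gripper opens to 92 mm and grips with 3 to 60 N. Pads are 19 mm wide; open, the fingers measure 130 mm over their backs; the gripper's body (75 mm by 190 mm) begins 47 mm behind the grasp point.
Start: joints at [-1.277, 0.434, 0.025, 1.573, -0.012, 1.134, -0.075], TCP at [0.242, 0.576, 0.292] pointing down, gripper open.
Joint ranges: [-2.62, 2.62], [-0.44, 2.09], [-1.27, 1.32], [0.08, 2.57], [-1.32, 4.46], [0.12, 2], [-2.74, 2.74]. Speed limits (rad/s): [2.22, 2.22, 3.01, 3.01, 3.14, 3.14, 3.14].

### API

Orientations are given as a rotation vector (axis times angle).
In Python, from cell import readout, cams, workorder, spotter, arm gives the robot as it stands.
- The arm moves only by the tool inch_along, called as name(argument=value, ...), one argument or row to a line, values as JSON. Schema: {"type":"object","properties":{"segments":{"type":"array","items":{"type":"number"},"minItems":5,"maxItems":50},"clamp_n":{"type":"number"},"only":{"type":"string"},"quiet":{"type":"boolean"},"lines":{"type":"string"}},"required":["segments"],"additionalProperties":false}. segments is one flat list of numbers that holds 1 to 10 rows one after another, with no inner brackets; each row has 5 numbers: dx, dy, dz in shares of the most that a row can go, 1 being 50 mm, then a turn about the tool's z in parts of the range, where 1.0 means 45 degrees, then the opening from 0.0 (shut) to 1.0 (fully open); each row shifts and turns the commanded pose from where the row before left it, along the tool's axes as they then stand; what a row does not reach is not made up. A row lasts 1/10 s, in which the tool goes at most 0.05 m and 0.15 rad, less where a joint would pass 70% of its speed; a pose out of reach is approached as far as the arm can. The fingers move at their own pace and stop on an object; clamp_n is the grip in N (left out, the last holds). Time passes only in rows, so rows that do not move let the fingers close. The tool returns the time, the measured TCP pose, the force, the opening and the grip force at its end. only (a regular expression) keeps the lines of the reply that match it, lines (a string "A,B") keeps lines A to B, and quiet returns only ok. Shift and turn numbers lie between -1 and 1, and a call with a number outside is refused. Input that does not fit is refused with a message, and nothing moves.
- readout.observe(): the state, without advancing time (a new reading comes with each control period).
- cams.get_image(name): name is "scene" or "top" or "wrist"; returns a dict with "image" (384x512x3 uint8, blue, green, red), "fx", "fy", "cx", "cy" (pixels), "cam_to_world" (4x4, takes a point from camera to world coordinates); the wrist camera has in their place "mount" (4x4, takes a point from camera to tool coordinates, whose origin is the TCP and whose axes are the flange's). Camera axes: x right, y down, z forward; pixel columns grow to the right and rows downward; lengths in m; the calibration is good to about 2 mm. A picture is of the moment at which its call begins: read the wrist's pose just before it. There is no depth.
- workorder.sign_off(): hands the job in; it is judged then, once.
Trained networks look in a picture, given as the dict that the camera call returned (one of the last four; its "shot" number tells which), for a name from the list of things; names that differ only in an ending like _2 or _b are one class to them, and where a whole thing is asked for, a point or a joint stands for the part that bears it (a point fixed in the world has none). Each returns a list of dicts, best first, with "score" (0 to 1); they miss things now and then, are a little off and sometimes report something else, mostly with a low value. They report only what shows in the picture. A call takes as long as a camera call. They do not tell look-alikes from the thing itself.
- spotter.boxes_of(picture, name): "centre" ([x, y, z] in m, in the coordinates of the camera as it stood for that picture, good to about 4 mm: the middle of the surface that is visible of it).
The state is a dict: "clock": time; "joints": joint angles; "dq": joint speeds; "joint_efforts": joint torques, N m; "position": TCP position; "ee_rot": TCP orientation; "force": force on the tool from outside, world axes, zero at the start; "ft_torque": the same for the moment, N m; "width": opening from 0.0 (shut) to 1.0 (fully open); "gripper_force": force on a finger pad.
Only numpy, scipy, OpenCV 4.12 (cv2) and the standard library are available. Lean on these libraries where they do the work, as an engineer would, in place of code of your own. Each camera call takes 0.05 s, during which the arm holds its last target. There are 200 camera calls.

## Working session

There is one attempt and no reset: what is moved stays moved. The work goes in short steps, Python scripts to look and compute and a tool call to move; the robot and the scene stay as the last step left them, time stands still between calls to the robot, and variables do not carry over. Pictures are saved under pics/ and viewed, at most 12 in all, crops included, and the job is handed in when it is done.

```bash
mkdir -p pics; cat > h.py <<'E'
import numpy as np,cv2
from scipy.spatial.transform import Rotation as R
from cell import readout,cams,workorder,spotter,arm
np.set_printoptions(precision=4,suppress=True)
def c2w(p):
    if "cam_to_world" in p: return np.array(p["cam_to_world"])
    s=readout.observe();T=np.eye(4);T[:3,:3]=R.from_rotvec(s["ee_rot"]).as_matrix();T[:3,3]=s["position"]
    return T@np.array(p["mount"])
def find(p,n):
    M=c2w(p)
    return [(round(d["score"],2),(M@np.r_[d["centre"],1])[:3]) for d in spotter.boxes_of(p,n)]
def proj(p,X):
    c=np.linalg.inv(c2w(p))@np.r_[X,1]; return np.array([p["fx"]*c[0]/c[2]+p["cx"],p["fy"]*c[1]/c[2]+p["cy"]])
def ray(p,uv,z):
    M=c2w(p);d=M[:3,:3]@np.array([(uv[0]-p["cx"])/p["fx"],(uv[1]-p["cy"])/p["fy"],1]);o=M[:3,3]
    return o+d*(z-o[2])/d[2]
E
python3 - <<'E'
from h import *
s=readout.observe();print(s)
for c in ("top","scene"):
    p=cams.get_image(c);cv2.imwrite(f"pics/{c}0.png",p["image"]);print(c,c2w(p),p["fx"],p["cx"],p["cy"])
    for n in ("block","tray","cradle","spice","mug","bottle","tin"):
        for f in find(p,n): print(n,f[0],f[1],proj(p,f[1]))
E
```

```text
{'clock': 0.0, 'joints': array([-1.2766,  0.4352,  0.025 ,  1.5741, -0.0116,  1.134 , -0.075 ]), 'dq': array([-0.0012,  0.0009,  0.    ,  0.0001,  0.0001,  0.0006, -0.0004]), 'joint_efforts': array([ -0.0014, -66.7867,   0.9844, -31.4474,  -0.0605,   0.043 ,
         0.0002]), 'position': array([0.2414, 0.576 , 0.2914]), 'ee_rot': array([-0.6192, -3.0798,  0.0025]), 'force': array([ 0.0398,  0.0204, -0.6241]), 'ft_torque': array([0.0073, 0.019 , 0.0321]), 'gripper_force': 0.0, 'width': 0.9982831692987207}
top [[-0.0261 -0.9953  0.0935  0.4074]
 [-0.9996  0.0271  0.0096 -0.0834]
 [-0.0121 -0.0932 -0.9956  1.5463]
 [ 0.      0.      0.      1.    ]] 452.8472714152955 247.99355086355277 190.3598178184273
block 0.93 [0.5897 0.109  0.0173] [195.5159 180.4578]
block 0.36 [ 0.5878  0.0929 -0.0019] [200.909  181.5061]
tray 0.92 [0.5684 0.2633 0.0022] [151.3229 188.3513]
tray 0.82 [ 0.5904  0.0913 -0.0009] [201.3205 180.7174]
cradle 0.83 [ 0.5847 -0.2697  0.0808] [309.2315 176.5636]
cradle 0.34 [0.5866 0.0915 0.0012] [201.2165 181.7491]
spice 0.62 [0.4319 0.3936 0.0957] [104.4718 228.9943]
mug 0.96 [0.6738 0.4151 0.0505] [102.7688 156.9083]
bottle 0.83 [ 0.5782 -0.4945  0.1237] [382.3196 174.9521]
tin 0.81 [ 0.4294 -0.5174  0.0513] [385.4961 222.5646]
scene [[ 0.6222 -0.4661  0.629  -0.6507]
 [-0.7827 -0.3549  0.5113 -1.0436]
 [-0.0151 -0.8104 -0.5856  1.1745]
 [ 0.      0.      0.      1.    ]] 436.5801728052931 254.35816842010942 197.95764264605506
block 0.59 [0.58   0.0963 0.022 ] [230.9381 188.4822]
tray 0.74 [0.5819 0.0824 0.0062] [233.6146 192.1014]
tray 0.74 [0.5755 0.2573 0.0025] [205.5133 180.826 ]
cradle 0.63 [ 0.571  -0.2993  0.0779] [301.6917 211.4119]
spice 0.58 [0.4244 0.3882 0.0566] [162.3441 176.1181]
mug 0.67 [0.6576 0.3801 0.0705] [198.0124 154.1884]
bottle 0.61 [ 0.5691 -0.5184  0.1058] [350.0185 227.1733]
tin 0.6 [ 0.4137 -0.5326  0.0579] [331.2769 260.6332]
```

View pics/top0.png

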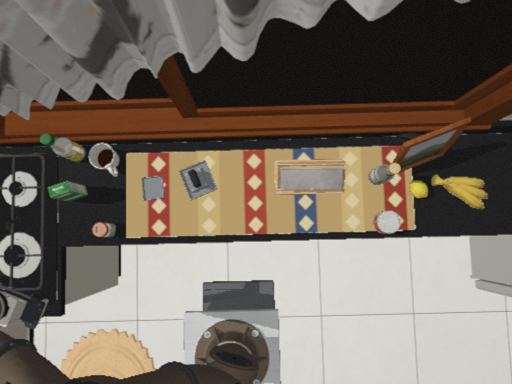

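View pics/scene0.png

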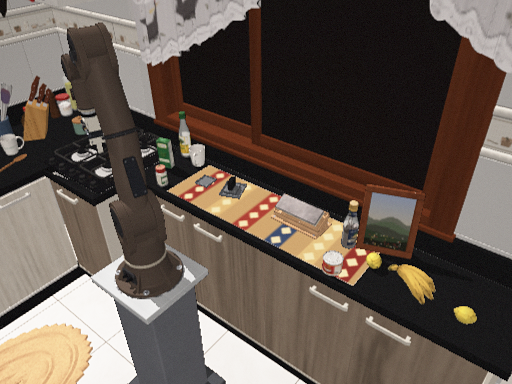

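```bash
cat >> h.py <<'E'
def rel(target):
    s=readout.observe();A=R.from_rotvec(s["ee_rot"]).as_matrix();return A.T@(np.array(target)-s["position"])
def yaw():
    A=R.from_rotvec(readout.observe()["ee_rot"]).as_matrix();return np.arctan2(A[1,1],A[0,1])
E
python3 - <<'E'
from h import *
A=R.from_rotvec(readout.observe()["ee_rot"]).as_matrix();print(A,yaw())
p=cams.get_image("wrist");print(np.array(p["mount"]),p["fx"]);print(rel([.48,.10,.30]))
p=cams.get_image("top")
im=p["image"];a=cv2.resize(im[155:205,130:230],None,fx=8,fy=6,interpolation=cv2.INTER_CUBIC);a=cv2.resize(im[150:210,160:240],(400,300),interpolation=3);b=cv2.resize(im[150:210,268:352],(420,300),interpolation=3)
a=cv2.resize(a,(400,300));cv2.imwrite("pics/crop.png",np.hstack([a,b[:,:400]]))
E
```

```text
[[-0.9222  0.3866  0.    ]
 [ 0.3866  0.9222  0.0001]
 [-0.      0.0001 -1.    ]] 1.1738545158815874
[[-0.001  -0.9653 -0.2612  0.0697]
 [ 1.     -0.0011  0.0004 -0.0007]
 [-0.0007 -0.2612  0.9653 -0.0928]
 [ 0.      0.      0.      1.    ]] 331.86144358236436
[-0.4041 -0.3472 -0.0078]
```

The manual's scale: shifts go in shares of 50 mm and turns go in shares of 45 degrees. Converting my numbers, -0.037 m is -0.74, -0.032 m is -0.64.

inch_along(
  segments=[-0.74, -0.64, 0, 0, 1, -0.74, -0.64, 0, 0, 1, -0.74, -0.64, 0, 0, 1, -0.74, -0.64, 0, 0, 1, -0.74, -0.64, 0, 0, 1, -0.74, -0.64, 0, 0, 1, -0.74, -0.64, 0, 0, 1, -0.74, -0.64, 0, 0, 1, -0.74, -0.64, 0, 0, 1, -0.74, -0.64, 0, 0, 1],
)

```text
clock: 1.9
position: [0.4597, 0.1364, 0.2926]
ee_rot: [0.619, 3.079, 0.001]
force: [1.6, 1.6, -0.9]
width: 0.999
gripper_force: 0.0
```

inch_along(
  segments=[-0.6, -0.54, 0, 0, 1, 0, 0, 0, -0.1783, 1, 0, 0, 0, -0.1655, 1, 0, 0, 0, -0.1617, 1, 0, 0, 0, 0, 1, 0, 0, 0, 0, 1],
)

```text
clock: 2.5
position: [0.4764, 0.1018, 0.2923]
ee_rot: [0.006, 3.141, 0.0]
force: [0.3, -0.4, -0.4]
width: 0.999
gripper_force: 0.0
```

```bash
python3 - <<'E'
from h import *
print(yaw())
p=cams.get_image("wrist");cv2.imwrite("pics/w1.png",p["image"])
for n in ("block","tray","cradle"):
  for f in find(p,n): print(n,f[0],f[1],proj(p,f[1]))
E
```

```text
1.5670790056292814
block 0.9 [0.5725 0.1106 0.0141] [268.5219 242.2514]
tray 0.81 [ 0.5488  0.2701 -0.0029] [396.8063 218.5269]
tray 0.62 [0.5638 0.0937 0.0041] [254.5372 232.343 ]
```

View pics/w1.png

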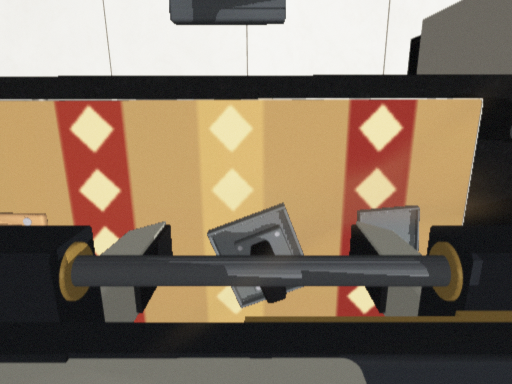

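In the tool's units: -0.037 m is -0.74, -0.036 m is -0.72.

inch_along(
  segments=[-0.74, 0, 0.5, 0, 1, -0.74, 0, 0.5, 0, 1, -0.72, 0, 0, 0, 1, 0, 0, 0, 0, 1, 0, 0, 0, 0, 1],
)

```text
clock: 3.2
position: [0.5865, 0.1017, 0.2416]
ee_rot: [-0.002, -3.141, 0.001]
force: [0.7, -0.0, 0.3]
width: 1.0
gripper_force: 0.0
```

```bash
python3 - <<'E'
from h import *
p=cams.get_image("wrist");cv2.imwrite("pics/w2.png",cv2.resize(p["image"][60:260,150:400],(800,640),interpolation=3)[:600])
for n in ("block","tray"):
  for f in find(p,n): print(n,f[0],f[1],proj(p,f[1]))
E
```

```text
block 0.75 [0.5831 0.1124 0.0178] [271.802  171.7356]
tray 0.84 [ 0.5713  0.2611 -0.0001] [416.9764 156.6046]
tray 0.59 [0.5859 0.0886 0.0035] [247.8477 171.5739]
```

View pics/w2.png

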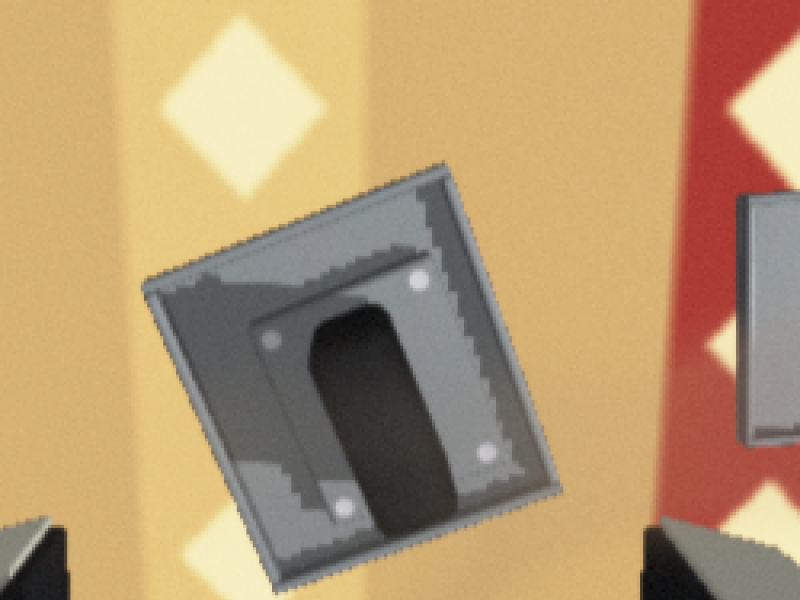

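```bash
python3 - <<'E'
from h import *
p=cams.get_image("wrist")
f=lambda u,v,z:ray(p,(150+u/3.2,60+v/3.2),z)
t=np.array([f(*c,.014) for c in [(143,285),(448,165),(562,490),(278,590)]]);print("tray",t.mean(0),t)
print([np.linalg.norm(t[i]-t[i-1]) for i in range(4)])
b=np.array([f(*c,.018) for c in [(271,340),(419,280),(487,453),(344,507)]]);print("block",b.mean(0),b)
for q in (t,b):
  d=(q[3]-q[0])+(q[2]-q[1]);print("long dir angle",np.degrees(np.arctan2(d[1],d[0])));d=(q[1]-q[0])+(q[2]-q[3]);print(" y dir",np.degrees(np.arctan2(d[1],d[0])))
print(np.degrees(yaw()),readout.observe()["joints"])
E
```

```text
tray [0.5942 0.1029 0.014 ] [[0.5615 0.0376 0.014 ]
 [0.5261 0.1294 0.014 ]
 [0.6274 0.1681 0.014 ]
 [0.6619 0.0766 0.014 ]]
[np.float64(0.10772569841869113), np.float64(0.09835753812874394), np.float64(0.1083924782531431), np.float64(0.09779393225002718)]
block [0.5956 0.1098 0.018 ] [[0.5777 0.0764 0.018 ]
 [0.5595 0.1211 0.018 ]
 [0.6137 0.1432 0.018 ]
 [0.6316 0.0984 0.018 ]]
long dir angle 21.090528587580884
 y dir 110.89810009555781
long dir angle 22.21108684290672
 y dir 111.96783264733202
90.01641292775835 [-0.4211  0.431   0.223   1.7272 -0.1108  0.9955  1.4136]
```

In the tool's units: 0.03 m is 0.6, -0.009 m is -0.18, -0.13 rad / 0.7854 = -0.1655.

inch_along(
  segments=[-0.18, 0.16, 0, 0, 1, 0, 0, 0.4, -0.1655, 1, 0, 0, 0.4, -0.1655, 1, 0, 0, 0.6, -0.1604, 1, 0, 0, 0.6, 0, 1, 0, 0, 0.5, 0, 1, 0, 0, 0.4, 0, 1, 0, 0, 0, 0, 1, 0, 0, 0, 0, 1],
)

```text
clock: 4.3
position: [0.5957, 0.1104, 0.0977]
ee_rot: [-0.603, 3.083, 0.0]
force: [-0.1, -0.5, 0.9]
width: 1.003
gripper_force: 0.0
```

```bash
python3 - <<'E'
from h import *
print(np.degrees(yaw()),rel([.5956,.1098,.094]),readout.observe()["position"])
E
```

```text
112.13947033707892 [ 0.0003 -0.0005  0.0037] [0.5957 0.1104 0.0977]
```

In the tool's units: 0.004 m is 0.08.

inch_along(
  segments=[0, 0, 0.08, 0, 1, 0, 0, 0, 0, 0, 0, 0, 0, 0, 0, 0, 0, 0, 0, 0, 0, 0, 0, 0, 0, 0, 0, 0, 0, 0, 0, 0, 0, 0, 0, 0, 0, 0, 0, 0],
  clamp_n=15,
)

```text
clock: 5.1
position: [0.5953, 0.1098, 0.0932]
ee_rot: [0.603, -3.083, -0.0]
force: [0.3, 0.8, -0.2]
width: 0.437
gripper_force: 0.0
```

inch_along(
  segments=[0, 0, 0, 0, 0, 0, 0, -0.4, 0, 0, 0, 0, -0.6, 0, 0, 0, 0, -0.8, 0, 0, 0, 0, -1, 0, 0, 0, 0, -0.8, 0, 0, 0, 0, 0, 0, 0, 0, 0, 0, 0, 0, 0, 0, 0, 0, 0, 0, 0, 0, 0, 0],
)

```text
clock: 6.1
position: [0.5944, 0.1096, 0.2713]
ee_rot: [0.602, -3.08, 0.0]
force: [0.2, 0.4, -2.3]
width: 0.26
gripper_force: 15.0
```

```bash
python3 - <<'E'
from h import *
for i in range(3):
  p=cams.get_image("wrist");s=readout.observe();print(s["force"],s["ft_torque"],s["width"])
cv2.imwrite("pics/w3.png",p["image"])
p=cams.get_image("scene")
for q in("scene","top"):
  p=cams.get_image(q);print(find(p,"block"),s["position"]); print(find(p,"cradle"))
E
```

```text
[-0.1783 -0.5042 -1.6706] [ 0.0681  0.0291 -0.0212] 0.2608530265131643
[ 0.4351  0.554  -2.7382] [ 0.1101  0.0048 -0.0004] 0.261622920102645
[-0.0812 -0.2449 -2.5297] [ 0.022  -0.0157  0.0152] 0.2603550941711562
[(0.67, array([0.5775, 0.094 , 0.177 ]))] [0.595  0.1097 0.2721]
[(0.66, array([ 0.568 , -0.2991,  0.076 ]))]
[(0.38, array([0.5719, 0.0881, 0.1777]))] [0.595  0.1097 0.2721]
[(0.88, array([ 0.5849, -0.269 ,  0.0825]))]
```

View pics/w3.png

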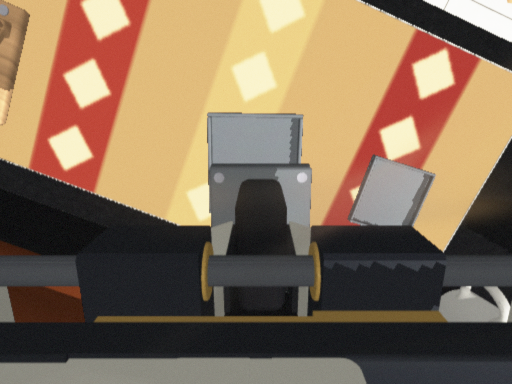

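In the tool's units: 0.05 m is 1, 0.04 m is 0.8.

inch_along(
  segments=[0, 0, 0.8, 0, 0, 0, 0, 1, 0, 0, 0, 0, 0.8, 0, 0, 0, 0, 0.44, 0, 0, 0, 0, 0, 0, 0, 0, 0, 0, 0, 0],
)

```text
clock: 7.2
position: [0.5958, 0.1098, 0.1218]
ee_rot: [-0.603, 3.083, -0.0]
force: [-0.3, 0.1, -1.7]
width: 0.261
gripper_force: 15.0
```

inch_along(
  segments=[0, 0, 0.06, 0, 0, 0, 0, 0.06, 0, 0, 0, 0, 0.04, 0, 0, 0, 0, 0, 0, 0],
)

```text
clock: 7.6
position: [0.5954, 0.1099, 0.1135]
ee_rot: [-0.603, 3.083, 0.0]
force: [-0.1, 0.2, -2.3]
width: 0.257
gripper_force: 15.0
```

In the tool's units: 0.002 m is 0.04, 0.001 m is 0.02.

inch_along(
  segments=[0, 0, 0.04, 0, 0, 0, 0, 0.02, 0, 0, 0, 0, 0, 0, 0],
)

```text
clock: 7.9
position: [0.5958, 0.1097, 0.1118]
ee_rot: [-0.602, 3.082, 0.0]
force: [-3.6, -0.8, 12.8]
width: 0.256
gripper_force: 15.0
```

inch_along(
  segments=[0, 0, 0.02, 0, 0, 0, 0, 0.02, 0, 0, 0, 0, 0, 0, 0],
)

```text
clock: 8.2
position: [0.5964, 0.1099, 0.1106]
ee_rot: [-0.602, 3.08, 0.001]
force: [-5.8, -0.9, 18.8]
width: 0.26
gripper_force: 15.0
```

In the tool's units: 0.009 m is 0.18, 0.007 m is 0.14.

inch_along(
  segments=[0, 0, 0, 0, 0.6, 0, 0, 0, 0, 0.6, 0, 0, 0, 0, 0.6, 0, 0, 0.18, 0, 0.6, 0, 0, 0.14, 0, 0.6, 0, 0, 0, 0, 0.6],
)

```text
clock: 8.8
position: [0.5944, 0.1096, 0.0905]
ee_rot: [0.602, -3.081, 0.0]
force: [-0.5, -0.2, 0.4]
width: 0.601
gripper_force: 0.0
```

inch_along(
  segments=[0, 0, 0, 0, 0, 0, 0, 0, 0, 0, 0, 0, 0, 0, 0, 0, 0, 0, 0, 0, 0, 0, 0, 0, 0, 0, 0, 0, 0, 0, 0, 0, 0, 0, 0, 0, 0, 0, 0, 0],
  clamp_n=15,
)

```text
clock: 9.6
position: [0.5955, 0.1098, 0.0925]
ee_rot: [-0.603, 3.083, 0.0]
force: [-0.5, -0.2, 2.7]
width: 0.26
gripper_force: 15.0
```

In the tool's units: -0.05 m is -1, -0.04 m is -0.8, 0.13 rad / 0.7854 = 0.1655.

inch_along(
  segments=[0, 0, -0.4, 0, 0, 0, 0, -1, 0, 0, 0, 0, -1, 0.1655, 0, 0, 0, -1, 0.1655, 0, 0, 0, -1, 0.1604, 0, 0, 0, -0.8, 0, 0, 0, 0, 0, 0, 0, 0, 0, 0, 0, 0],
)

```text
clock: 10.4
position: [0.5952, 0.1099, 0.3523]
ee_rot: [-0.001, 3.141, 0.001]
force: [-0.8, 0.7, -3.0]
width: 0.262
gripper_force: 15.0
```

```bash
python3 - <<'E'
from h import *
print(np.degrees(yaw()),rel([.66,-.27,.38]))
for i in range(4): cams.get_image("wrist");s=readout.observe();print(s["force"],s["ft_torque"],s["width"])
E
```

```text
90.03215398677118 [-0.0646 -0.3799 -0.0278]
[-0.9032  0.0716 -3.3297] [-0.0143 -0.044  -0.0157] 0.262029617587769
[-0.2456 -0.2581 -2.3575] [ 0.0441 -0.0134  0.0439] 0.26332831142813073
[ 0.4443 -0.669  -2.2853] [0.0501 0.0279 0.0162] 0.2624002024254089
[-0.2275  0.1845 -2.0012] [0.0386 0.0083 0.0557] 0.26088176703742777
```

View pics/crop.png

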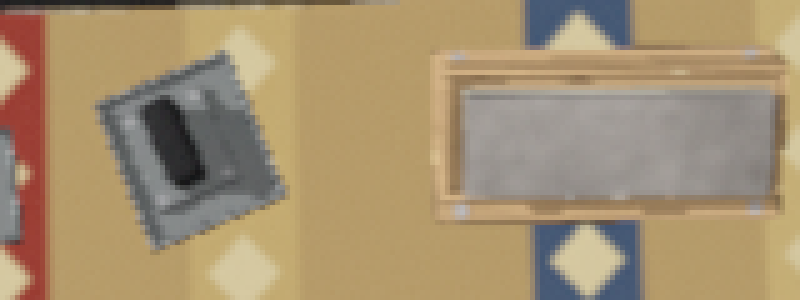

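In the tool's units: -0.047 m is -0.94, -0.008 m is -0.16.

inch_along(
  segments=[-0.16, -0.94, -0.08, 0, 0, -0.16, -0.94, -0.08, 0, 0, -0.16, -0.94, -0.08, 0, 0, -0.16, -0.94, -0.08, 0, 0, -0.16, -0.94, -0.08, 0, 0, -0.16, -0.94, -0.08, 0, 0, -0.16, -0.94, -0.08, 0, 0, -0.16, -0.94, 0, 0, 0, 0, 0, 0, 0, 0, 0, 0, 0, 0, 0],
)

```text
clock: 11.6
position: [0.6587, -0.2682, 0.378]
ee_rot: [-0.005, -3.138, -0.001]
force: [-0.4, 0.7, -3.3]
width: 0.258
gripper_force: 15.0
```

```bash
python3 - <<'E'
from h import *
p=cams.get_image("wrist");cv2.imwrite("pics/w4.png",p["image"]);print(readout.observe()["position"]);print(find(p,"cradle"))
cv2.imwrite("pics/w4c.png",cv2.resize(p["image"][20:200,130:390],(800,554),interpolation=3))
E
```

```text
[ 0.6592 -0.2662  0.3784]
[(0.61, array([ 0.589 , -0.277 ,  0.0796]))]
```

View pics/w4c.png

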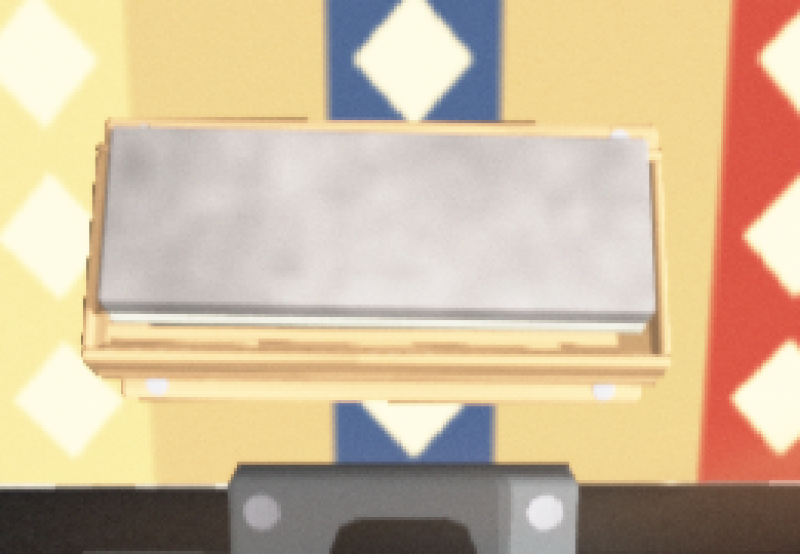

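```bash
cat > fit.py <<'E'
from h import *
from scipy.optimize import least_squares
w=cams.get_image("wrist");t=cams.get_image("top")
W=lambda u,v:(130+u/3.0769,20+v/3.0778)
T=lambda u,v:(268+(u-400)/5,150+v/5)
Wi,Ti=np.linalg.inv(c2w(w)),np.linalg.inv(c2w(t))
def pj(p,M,X):
    c=M[:3,:3]@X+M[:3,3];return np.array([p["fx"]*c[0]/c[2]+p["cx"],p["fy"]*c[1]/c[2]+p["cy"]])
st=[(-35,-100),(-35,100),(35,100),(35,-100)];ri=[(-46,-113),(-46,113),(46,113),(46,-113)]
D=[]
for k,c in zip(range(4),[(112,127),(648,138),(655,312),(100,303)]): D.append((w,Wi,1,st[k],W(*c),1))
for k,c in zip(range(4),[(107,120),(660,132),(668,362),(83,355)]): D.append((w,Wi,0,ri[k],W(*c),1))
# top order: near-right, near-left, far-left, far-right
for k,c in zip(range(4),[(777,197),(465,197),(465,92),(775,90)]): D.append((t,Ti,1,st[k],T(*c),1))
for k,c in zip(range(4),[(778,217),(437,219),(433,52),(785,52)]): D.append((t,Ti,0,ri[k],T(*c),1))
def pose(q): return R.from_euler("z",q[3])*R.from_euler("y",-np.radians(27)),q[:3]
def res(q):
    A,o=pose(q);A=A.as_matrix();r=[]
    for p,M,s,(x,y),uv,wt in D:
        h=.042+q[4]+q[5]*y/1000 if s else .015
        r.append((pj(p,M,o+A@np.array([x/1000,y/1000,h]))-uv)*wt)
    return np.r_[np.ravel(r),q[4]/.008,q[5]/.03]
f=least_squares(res,[.58,-.27,.05,0,0,0],loss="soft_l1")
print(f.x);print(np.round(res(f.x)[:32].reshape(-1,4),1))
A,o=pose(f.x);print(A.as_matrix());np.savez("cr.npz",A=A.as_matrix(),o=o,q=f.x)
E
python3 fit.py
```

```text
[ 0.5963 -0.2737  0.0456 -0.0131 -0.0041 -0.0044]
[[ 0.4 -0.1 -1.  -0.5]
 [-0.9 -0.6 -0.2 -0.7]
 [-2.9  5.   0.9  4. ]
 [ 1.5 -0.2 -0.8 -0.7]
 [-2.8 -1.5 -1.4 -0.7]
 [-1.2  0.1 -1.2 -0.3]
 [-0.6 -5.  -0.1 -4.5]
 [ 0.8  2.8 -0.3  1.7]]
[[ 0.8909  0.0131 -0.454 ]
 [-0.0117  0.9999  0.0059]
 [ 0.454  -0.      0.891 ]]
```

```bash
sed -i 's/^def pose/D=[d for d in D if not(d[2]==0 and d[3][0]<0)]\ndef pose/; s/\[:32\]/[:24]/' fit.py; python3 fit.py; python3 - <<'E'
from h import *
c=np.load("cr.npz");A,o=c["A"],c["o"]
f=o+A@np.array([0,.066,.042]);print("left_end",f,"right",o+A@np.array([0,-.066,.042]))
# tool grasp when block flat: grasp point 41.5mm along cradle z from face
g=f+A@np.array([0,0,.0415]);print("TCP at nominal",g+[0,0,.047],"normal",A[:,2],"yaw now",yaw()-np.pi/2)
print(rel(g+[0,0,.047]+A[:,2]*.03))
E
```

```text
[ 0.5982 -0.2741  0.044  -0.0153 -0.0006 -0.0004]
[[ 0.2 -0.1 -0.6 -0.5]
 [-0.7 -0.4 -0.4 -0.5]
 [ 0.8  1.4 -0.3  0.5]
 [-2.7 -1.6 -1.3 -0.9]
 [-1.1 -0.1 -0.9 -0.5]
 [ 0.9  2.2 -0.3  1.3]]
[[ 0.8909  0.0153 -0.4539]
 [-0.0136  0.9999  0.0069]
 [ 0.454   0.      0.891 ]]
left_end [ 0.5802 -0.2079  0.0814] right [ 0.5782 -0.3398  0.0814]
TCP at nominal [ 0.5613 -0.2076  0.1654] normal [-0.4539  0.0069  0.891 ] yaw now 0.0020620448804300473
[0.1118 0.0575 0.1881]
```

```bash
cat >> h.py <<'E'
def cr():
    c=np.load("cr.npz");return c["A"],c["o"]
def tcp_for(x,y,h):  # grasp point at cradle x,y and height h above nominal face
    A,o=cr();return o+A@np.array([x,y,.042+h])+[0,0,.047]
def where():
    A,o=cr();s=readout.observe();g=A.T@(s["position"]-np.array([0,0,.047])-o)-[0,0,.042];F=A.T@(s["force"]-np.array([0,0,-2.4]));return "grasp x,y,h mm",g*1e3,"F cradle",F,"yawerr",yaw()-np.pi/2+.0153
def steps():  # per mm cradle motion expressed in tool axes
    A,o=cr();B=R.from_rotvec(readout.observe()["ee_rot"]).as_matrix();return B.T@A
E
python3 - <<'E'
from h import *
print(where());print(rel(tcp_for(.018,.066,.0679)));print(steps())
E
```

```text
('grasp x,y,h mm', array([185.906 ,  10.3586, 187.8618]), 'F cradle', array([0.3994, 0.4034, 1.2205]), 'yawerr', np.float64(0.01736204488043005))
[0.0942 0.0572 0.1831]
[[-0.8909 -0.0174  0.4539]
 [-0.0152  0.9998  0.0085]
 [-0.454   0.0007 -0.891 ]]
```

In the tool's units: 0.04 m is 0.8, 0.032 m is 0.64, 0.017 rad / 0.7854 = 0.0216.

inch_along(
  segments=[0.6, 0.6, 0, 0.0216, 0, 0.64, 0.54, 0, 0, 0, 0.64, 0, 0.6, 0, 0, 0, 0, 0.8, 0, 0, 0, 0, 0.8, 0, 0, 0, 0, 0.8, 0, 0, 0, 0, 0.4, 0, 0, 0, 0, 0, 0, 0, 0, 0, 0, 0, 0, 0, 0, 0, 0, 0],
  clamp_n=10,
)

```text
clock: 12.9
position: [0.5669, -0.2083, 0.2121]
ee_rot: [0.026, 3.138, -0.001]
force: [-0.2, -0.2, -1.8]
width: 0.258
gripper_force: 10.0
```

```bash
python3 - <<'E'
from h import *
print(where());print(rel(tcp_for(.018,.066,.0679)));print(steps())
for i in range(4):
  p=cams.get_image("wrist");print(where()[3])
E
```

```text
('grasp x,y,h mm', array([26.1816, 65.3604, 80.6352]), 'F cradle', array([ 0.1025, -0.1744,  0.6483]), 'yawerr', np.float64(-0.0012242321038068247))
[0.0016 0.0006 0.0151]
[[-0.8924  0.0012  0.4513]
 [ 0.0008  1.     -0.0012]
 [-0.4513 -0.0007 -0.8924]]
[ 1.0016 -0.4028  0.4986]
[-0.3094  0.1189  0.2789]
[-0.281  -0.3559  0.173 ]
[-0.3877  0.7215  0.3967]
```

In the tool's units: 0.007 m is 0.14, 0.006 m is 0.12.

inch_along(
  segments=[0, 0, 0.14, 0, 0, 0, 0, 0.12, 0, 0, 0, 0, 0.04, 0, 0, 0, 0, 0.04, 0, 0, 0, 0, 0.04, 0, 0, 0, 0, 0, 0, 0],
)

```text
clock: 13.7
position: [0.5658, -0.2081, 0.1909]
ee_rot: [-0.027, -3.141, -0.0]
force: [0.3, -0.3, -2.6]
width: 0.262
gripper_force: 10.0
```

```bash
python3 -c "from h import *;print(where())"
```

```text
('grasp x,y,h mm', array([15.5357, 65.5345, 62.2462]), 'F cradle', array([ 0.2292, -0.2641, -0.3229]), 'yawerr', np.float64(-0.0015998045554373817))
```

inch_along(
  segments=[0, 0, 0.04, 0, 0, 0, 0, 0.04, 0, 0, 0, 0, 0, 0, 0],
)

```text
clock: 14.0
position: [0.5657, -0.208, 0.187]
ee_rot: [-0.027, -3.141, -0.0]
force: [-0.2, -0.5, -3.0]
width: 0.258
gripper_force: 10.0
```

```bash
python3 -c "from h import *;print(where())"
```

```text
('grasp x,y,h mm', array([13.7243, 65.5945, 58.7439]), 'F cradle', array([-0.4455, -0.5485, -0.4865]), 'yawerr', np.float64(-0.0015726930675477955))
```

In the tool's units: -0.004 m is -0.08.

inch_along(
  segments=[-0.08, 0, 0, 0, 0, -0.08, 0, 0, 0, 0, 0, 0, 0, 0, 0],
)

```text
clock: 14.3
position: [0.5747, -0.2081, 0.1873]
ee_rot: [0.026, 3.141, -0.0]
force: [1.0, -0.9, -2.6]
width: 0.257
gripper_force: 10.0
```

```bash
python3 -c "from h import *;print(where())"
```

```text
('grasp x,y,h mm', array([21.8745, 65.6696, 54.9727]), 'F cradle', array([ 0.7921, -0.8433, -0.6295]), 'yawerr', np.float64(-0.0011292433136228328))
```

inch_along(
  segments=[0, 0, 0.03, 0, 0, 0, 0, 0, 0, 0],
)

```text
clock: 14.5
position: [0.5743, -0.2082, 0.1859]
ee_rot: [0.026, 3.14, -0.0]
force: [0.8, 1.1, 0.4]
width: 0.265
gripper_force: 10.0
```

```bash
python3 -c "from h import *;print(where())"
```

```text
('grasp x,y,h mm', array([20.8629, 65.5217, 53.9422]), 'F cradle', array([1.9888, 1.1594, 2.114 ]), 'yawerr', np.float64(-0.0013812755781811101))
```

inch_along(
  segments=[0, 0, 0.03, 0, 0, 0, 0, 0, 0, 0],
)

```text
clock: 14.7
position: [0.574, -0.2083, 0.1844]
ee_rot: [0.026, 3.141, -0.0]
force: [0.6, 0.3, 1.6]
width: 0.263
gripper_force: 10.0
```

```bash
python3 -c "from h import *;print(where())"
```

```text
('grasp x,y,h mm', array([19.9226, 65.4896, 52.7047]), 'F cradle', array([2.3676, 0.3247, 3.2314]), 'yawerr', np.float64(-0.0015724565791393839))
```

In the tool's units: 0.0015 m is 0.03, 0.0014 m is 0.028.

inch_along(
  segments=[0.03, 0, 0.028, 0, 0, 0.03, 0, 0.028, 0, 0, 0.03, 0, 0.028, 0, 0, 0.03, 0, 0.028, 0, 0],
)

```text
clock: 15.1
position: [0.5677, -0.2082, 0.1785]
ee_rot: [-0.027, -3.141, -0.0]
force: [0.7, 0.6, 1.0]
width: 0.259
gripper_force: 10.0
```

```bash
python3 -c "from h import *;print(where())"
```

```text
('grasp x,y,h mm', array([11.573 , 65.4993, 50.288 ]), 'F cradle', array([2.1336, 0.5838, 2.7101]), 'yawerr', np.float64(-0.0016058363910667981))
```

inch_along(
  segments=[0.03, 0, 0.028, 0, 0, 0.03, 0, 0.028, 0, 0, 0, 0, 0, 0, 0],
)

```text
clock: 15.4
position: [0.5645, -0.2081, 0.1756]
ee_rot: [-0.027, -3.141, -0.0]
force: [-0.2, -0.2, 0.6]
width: 0.262
gripper_force: 10.0
```

```bash
python3 - <<'E'
from h import *
p=cams.get_image("wrist");print(where());cv2.imwrite("pics/w5.png",p["image"])
E
```

```text
('grasp x,y,h mm', array([ 7.4085, 65.4611, 49.1685]), 'F cradle', array([1.1788, 0.289 , 2.5959]), 'yawerr', np.float64(-0.001880289696097973))
```

View pics/w5.png

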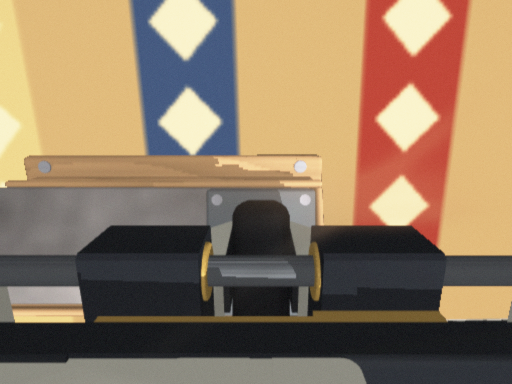

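inch_along(
  segments=[0.02, 0, 0.032, 0, 0, 0.02, 0, 0.032, 0, 0, 0.02, 0, 0.032, 0, 0],
)

```text
clock: 15.75
position: [0.5618, -0.2081, 0.1709]
ee_rot: [0.027, 3.141, -0.0]
force: [0.2, 0.4, 1.6]
width: 0.262
gripper_force: 10.0
```

```bash
python3 -c "from h import *;print(where())"
```

```text
('grasp x,y,h mm', array([ 2.9312, 65.4721, 46.2171]), 'F cradle', array([2.0026, 0.3564, 3.4386]), 'yawerr', np.float64(-0.0015997615029151677))
```

inch_along(
  segments=[0.02, 0, 0.032, 0, 0, 0.02, 0, 0.032, 0, 0, 0, 0, 0, 0, 0],
)

```text
clock: 16.05
position: [0.5595, -0.208, 0.1675]
ee_rot: [-0.027, -3.141, -0.0]
force: [-1.4, 0.7, 0.3]
width: 0.261
gripper_force: 10.0
```

```bash
python3 - <<'E'
from h import *
p=cams.get_image("wrist");print(where());cv2.imwrite("pics/w6.png",p["image"])
E
```

```text
('grasp x,y,h mm', array([-0.6163, 65.5035, 44.3168]), 'F cradle', array([-0.3085, -0.2403,  2.6856]), 'yawerr', np.float64(-0.0017794220771561817))
```

In the tool's units: 0.001 m is 0.02.

inch_along(
  segments=[0, 0, 0.02, 0, 0, 0, 0, 0.02, 0, 0, 0, 0, 0, 0, 0],
)

```text
clock: 16.4
position: [0.5596, -0.208, 0.1657]
ee_rot: [-0.027, -3.141, -0.0]
force: [-1.5, -0.6, 1.7]
width: 0.262
gripper_force: 10.0
```

```bash
python3 -c "from h import *;print(where())"
```

```text
('grasp x,y,h mm', array([-1.4182, 65.5274, 42.5476]), 'F cradle', array([ 0.5497, -0.6538,  4.3406]), 'yawerr', np.float64(-0.001647471917645452))
```

inch_along(
  segments=[-0.006, 0, 0.02, 0, 0, -0.006, 0, 0.02, 0, 0, 0, 0, 0, 0, 0],
)

```text
clock: 16.7
position: [0.56, -0.208, 0.1635]
ee_rot: [-0.027, -3.14, -0.0]
force: [-3.7, 0.2, 2.9]
width: 0.262
gripper_force: 10.0
```

```bash
python3 -c "from h import *;print(where())"
```

```text
('grasp x,y,h mm', array([-2.0689, 65.558 , 40.4834]), 'F cradle', array([-0.8683,  0.1427,  6.3749]), 'yawerr', np.float64(-0.0017382935225805727))
```

```bash
python3 - <<'E'
from h import *
p=cams.get_image("wrist");A,o=cr();s=readout.observe();g=s["position"]-[0,0,.047]
for ang in (0,10,20,27,32):
  B=(R.from_euler("z",-.0153)*R.from_euler("y",-np.radians(ang))).as_matrix()
  print(ang,[np.round(proj(p,g+B@np.array([x,y,z-.0415])),1).tolist() for x,y,z in((-.029,-.024,.0135),(-.029,.024,.0135),(-.035,-.03,.013),(-.035,.03,.013))])
cv2.imwrite("pics/w7.png",cv2.resize(p["image"][150:290,180:360],(720,560),interpolation=3))
E
```

```text
0 [[215.5, 181.8], [307.8, 181.6], [203.6, 170.4], [319.6, 170.0]]
10 [[217.0, 189.4], [306.2, 189.1], [205.8, 178.2], [317.4, 177.9]]
20 [[218.3, 198.2], [305.0, 198.0], [207.7, 187.5], [315.5, 187.2]]
27 [[219.0, 205.0], [304.3, 204.8], [208.7, 194.7], [314.5, 194.4]]
32 [[219.4, 210.1], [303.9, 209.9], [209.4, 200.2], [313.8, 199.9]]
```

View pics/w7.png

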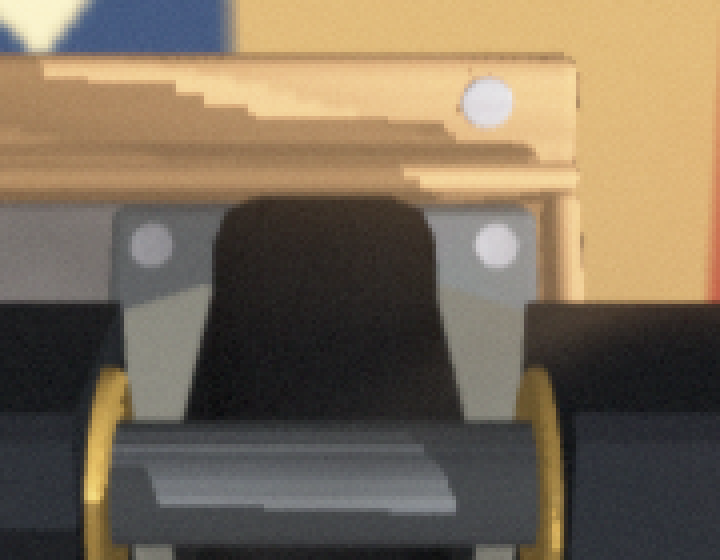

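The manual's scale: shifts go in shares of 50 mm and turns go in shares of 45 degrees. Converting my numbers, 0.0009 m is 0.018, -0.0005 m is -0.01.

inch_along(
  segments=[-0.01, 0, 0.018, 0, 0, -0.006, 0, 0.01, 0, 0, 0, 0, 0, 0, 0, 0, 0, 0, 0, 0],
  clamp_n=20,
)

```text
clock: 17.15
position: [0.5607, -0.208, 0.1623]
ee_rot: [-0.027, -3.14, -0.0]
force: [-5.6, 1.1, 3.5]
width: 0.263
gripper_force: 20.0
```

```bash
python3 -c "from h import *;print(where())"
```

```text
('grasp x,y,h mm', array([-1.9857, 65.5388, 39.0109]), 'F cradle', array([-2.3244,  1.0516,  7.8597]), 'yawerr', np.float64(-0.0018347947939051177))
```

inch_along(
  segments=[0, 0, 0, 0, 0, 0, -0.02, 0, 0, 0, 0, -0.04, 0, 0, 0, 0, -0.05, 0, 0, 0, 0, -0.05, 0, 0, 0, 0, -0.05, 0, 0, 0],
)

```text
clock: 17.75
position: [0.561, -0.217, 0.1623]
ee_rot: [-0.024, -3.141, -0.003]
force: [-5.5, 4.1, 4.2]
width: 0.257
gripper_force: 20.0
```

```bash
python3 -c "from h import *;print(where())"
```

```text
('grasp x,y,h mm', array([-1.5465, 56.5814, 38.8194]), 'F cradle', array([-1.9631,  4.007 ,  8.4537]), 'yawerr', np.float64(-1.2933239876259175e-05))
```

In the tool's units: -0.0025 m is -0.05.

inch_along(
  segments=[0, -0.05, 0, 0, 0, 0, -0.05, 0, 0, 0, 0, -0.05, 0, 0, 0, 0, -0.05, 0, 0, 0, 0, -0.05, 0, 0, 0, 0, -0.05, 0, 0, 0],
)

```text
clock: 18.35
position: [0.5608, -0.232, 0.1624]
ee_rot: [-0.024, -3.141, -0.003]
force: [-4.9, 5.4, 5.9]
width: 0.261
gripper_force: 20.0
```

```bash
python3 -c "from h import *;print(where())"
```

```text
('grasp x,y,h mm', array([-1.5044, 41.6012, 38.8621]), 'F cradle', array([-0.6506,  5.3344,  9.6884]), 'yawerr', np.float64(-7.605171066047724e-05))
```

inch_along(
  segments=[0, -0.05, 0, 0, 0, 0, -0.05, 0, 0, 0, 0, -0.05, 0, 0, 0, 0, -0.05, 0, 0, 0],
)

```text
clock: 18.75
position: [0.5606, -0.2419, 0.1623]
ee_rot: [-0.024, -3.141, -0.004]
force: [-5.4, 6.5, 6.1]
width: 0.262
gripper_force: 20.0
```

```bash
python3 -c "from h import *;print(where())"
```

```text
('grasp x,y,h mm', array([-1.5446, 31.652 , 38.8564]), 'F cradle', array([-1.0828,  6.4211, 10.0725]), 'yawerr', np.float64(-3.863794200507399e-05))
```

In the tool's units: -0.0025 m is -0.05, -0.0005 m is -0.01.

inch_along(
  segments=[0.004, -0.05, -0.01, 0, 0, 0.004, -0.05, -0.01, 0, 0, 0.004, -0.05, -0.008, 0, 0, 0.002, -0.05, -0.006, 0, 0, 0, -0.05, -0.002, 0, 0, 0, -0.05, -0.002, 0, 0],
)

```text
clock: 19.35
position: [0.5598, -0.2573, 0.1642]
ee_rot: [-0.025, -3.141, -0.003]
force: [-3.8, 3.7, 3.3]
width: 0.263
gripper_force: 20.0
```

```bash
python3 -c "from h import *;print(where())"
```

```text
('grasp x,y,h mm', array([-1.259 , 16.2504, 40.7874]), 'F cradle', array([-0.8454,  3.6615,  6.8317]), 'yawerr', np.float64(-0.0003462177956426813))
```

inch_along(
  segments=[0, -0.05, -0.002, 0, 0, 0.002, -0.05, -0.002, 0, 0, 0, -0.05, -0.002, 0, 0, 0.002, -0.05, -0.002, 0, 0, 0, -0.05, -0.002, 0, 0, 0, -0.05, -0.002, 0, 0],
)

```text
clock: 19.95
position: [0.5594, -0.2724, 0.1647]
ee_rot: [-0.025, -3.141, -0.002]
force: [-4.3, 3.4, 4.0]
width: 0.26
gripper_force: 20.0
```

```bash
python3 -c "from h import *;print(where())"
```

```text
('grasp x,y,h mm', array([-1.1855,  1.151 , 41.3613]), 'F cradle', array([-1.0368,  3.342 ,  7.6556]), 'yawerr', np.float64(-0.0004091083191192033))
```

Steady at about 7–8 N; carrying on the same way.

inch_along(
  segments=[0, -0.05, -0.002, 0, 0, 0.002, -0.05, -0.002, 0, 0, 0, -0.05, -0.002, 0, 0, 0.002, -0.05, -0.002, 0, 0, 0, -0.05, -0.002, 0, 0, 0, -0.05, -0.002, 0, 0, 0.002, -0.05, -0.002, 0, 0, 0, -0.05, -0.002, 0, 0],
)

```text
clock: 20.75
position: [0.5588, -0.2926, 0.1655]
ee_rot: [-0.025, -3.141, -0.002]
force: [-3.1, 3.7, 3.6]
width: 0.26
gripper_force: 20.0
```

```bash
python3 -c "from h import *;print(where())"
```

```text
('grasp x,y,h mm', array([ -1.0928, -19.1079,  42.1993]), 'F cradle', array([-0.0789,  3.6566,  6.8163]), 'yawerr', np.float64(-0.0005909689412518602))
```

inch_along(
  segments=[0, -0.05, -0.002, 0, 0, 0.002, -0.05, -0.002, 0, 0, 0, -0.05, -0.002, 0, 0, 0.002, -0.05, -0.002, 0, 0, 0, -0.05, -0.002, 0, 0, 0, -0.05, -0.002, 0, 0, 0.002, -0.05, -0.002, 0, 0, 0, -0.05, -0.002, 0, 0],
)

```text
clock: 21.55
position: [0.558, -0.3137, 0.1665]
ee_rot: [0.027, 3.141, -0.0]
force: [-2.0, 3.2, 2.7]
width: 0.26
gripper_force: 20.0
```

```bash
python3 -c "from h import *;print(where())"
```

```text
('grasp x,y,h mm', array([ -1.0525, -40.2156,  43.2968]), 'F cradle', array([0.4896, 3.2122, 5.4747]), 'yawerr', np.float64(-0.001661779569803382))
```

In the tool's units: -0.0025 m is -0.05, 0.0005 m is 0.01.

inch_along(
  segments=[-0.006, -0.05, 0.01, 0, 0, -0.006, -0.05, 0.01, 0, 0, 0, -0.05, -0.002, 0, 0, 0, -0.05, 0, 0, 0, 0, -0.05, -0.002, 0, 0, 0, -0.05, 0, 0, 0],
)

```text
clock: 22.15
position: [0.5582, -0.3285, 0.1657]
ee_rot: [-0.026, -3.141, -0.001]
force: [-2.8, 3.5, 3.8]
width: 0.26
gripper_force: 20.0
```

```bash
python3 -c "from h import *;print(where())"
```

```text
('grasp x,y,h mm', array([ -0.9962, -54.9881,  42.3593]), 'F cradle', array([0.2862, 3.4923, 6.8215]), 'yawerr', np.float64(-0.0015055482310138788))
```

inch_along(
  segments=[0, -0.05, 0, 0, 0, 0, -0.05, -0.002, 0, 0, 0, -0.05, 0, 0, 0, 0, -0.05, 0, 0, 0, 0, 0, 0, 0, 0, 0, 0, 0, 0, 0, 0, 0, 0, 0, 0, 0, 0, 0, 0, 0],
)

```text
clock: 22.95
position: [0.558, -0.3389, 0.1659]
ee_rot: [0.027, 3.141, -0.001]
force: [-3.5, 2.2, 2.0]
width: 0.259
gripper_force: 20.0
```

```bash
python3 -c "from h import *;print(where());print(rel(tcp_for(-.03,-.068,.25)))"
```

```text
('grasp x,y,h mm', array([ -0.9402, -65.3414,  42.5597]), 'F cradle', array([-1.1623,  2.104 ,  5.5704]), 'yawerr', np.float64(-0.0019228217850955995))
[ 0.1201 -0.003  -0.1716]
```

In the tool's units: 0.048 m is 0.96, -0.04 m is -0.8.

inch_along(
  segments=[0.06, 0, -0.12, 0, 0, 0.12, 0, -0.24, 0, 0, 0, 0, -0.6, 0, 0, 0, 0, -0.8, 0, 0, 0, 0, -0.8, 0, 0, 0, 0, -0.8, 0, 0, 0, 0.8, 0, 0, 0, 0, 0.96, 0, 0, 0, 0, 0.96, 0, 0, 0, 0, 0.96, 0, 0, 0],
)

```text
clock: 23.95
position: [0.5518, -0.1529, 0.3348]
ee_rot: [0.028, 3.14, -0.0]
force: [0.6, 1.1, -2.3]
width: 0.257
gripper_force: 20.0
```

inch_along(
  segments=[0, 0.96, 0, 0, 0, 0, 0.96, 0, 0, 0, 0, 0.96, 0, 0, 0, 0, 0.96, 0, 0, 0, 0, 0.8, 0, 0, 0, 0, 0, 0, -0.1783, 0, 0, 0, 0, -0.1655, 0, 0, 0, 0, -0.1655, 0, 0, 0, 0, 0, 0, 0, 0, 0, 0, 0],
)

```text
clock: 24.95
position: [0.5561, 0.0772, 0.3344]
ee_rot: [-0.591, 3.085, 0.0]
force: [0.8, -0.8, -1.7]
width: 0.26
gripper_force: 20.0
```

```bash
python3 - <<'E'
from h import *
print(np.degrees(yaw()),rel([.569,.0936,.118]))
p=cams.get_image("wrist");cv2.imwrite("pics/w8.png",p["image"])
E
```

```text
111.70488489342812 [-0.0179  0.0104  0.2164]
```

View pics/w8.png

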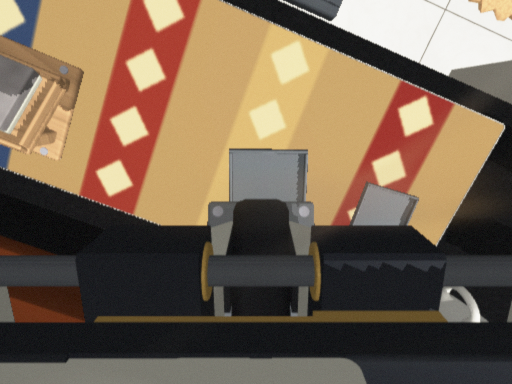

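In the tool's units: 0.05 m is 1, 0.04 m is 0.8.

inch_along(
  segments=[-0.36, 0.2, 0, 0, 0, 0, 0, 0.8, 0, 0, 0, 0, 1, 0, 0, 0, 0, 1, 0, 0, 0, 0, 0.8, 0, 0, 0, 0, 0.5, 0, 0, 0, 0, 0.2, 0, 0, 0, 0, 0, 0, 0, 0, 0, 0, 0, 0, 0, 0, 0, 0, 0],
  clamp_n=10,
)

```text
clock: 26.0
position: [0.5703, 0.0938, 0.1206]
ee_rot: [-0.597, 3.081, 0.0]
force: [-0.9, -0.1, -2.2]
width: 0.261
gripper_force: 10.0
```

```bash
python3 -c "
from h import *
print(np.degrees(yaw()),rel([.569,.0936,.107]),readout.observe()['force'])"
```

```text
111.91873791515897 [0.0013 0.0003 0.0136] [-0.9456 -0.1101 -2.1693]
```

In the tool's units: 0.006 m is 0.12, 0.004 m is 0.08.

inch_along(
  segments=[0, 0, 0.12, 0, 0, 0, 0, 0.08, 0, 0, 0, 0, 0.04, 0, 0, 0, 0, 0.04, 0, 0, 0, 0, 0, 0, 0],
)

```text
clock: 26.5
position: [0.569, 0.0936, 0.1045]
ee_rot: [0.598, -3.084, 0.0]
force: [0.5, 0.4, -1.9]
width: 0.261
gripper_force: 10.0
```

inch_along(
  segments=[0, 0, 0.03, 0, 0, 0, 0, 0.02, 0, 0, 0, 0, 0, 0, 0],
)

```text
clock: 26.8
position: [0.5691, 0.0936, 0.1022]
ee_rot: [0.598, -3.084, -0.0]
force: [1.2, -0.1, -2.5]
width: 0.261
gripper_force: 10.0
```

inch_along(
  segments=[-0.02, 0, 0.02, 0, 0, -0.04, 0, 0.02, 0, 0, -0.04, 0, 0.02, 0, 0, 0, 0, 0, 0, 0],
)

```text
clock: 27.2
position: [0.5746, 0.0958, 0.0997]
ee_rot: [-0.598, 3.083, 0.0]
force: [0.3, 0.2, 3.9]
width: 0.262
gripper_force: 10.0
```

inch_along(
  segments=[-0.04, 0, 0.02, 0, 0, -0.04, 0, 0.02, 0, 0, -0.04, 0, 0.02, 0, 0, -0.04, 0, 0.02, 0, 0],
)

```text
clock: 27.6
position: [0.5818, 0.0987, 0.0957]
ee_rot: [-0.598, 3.083, 0.0]
force: [-0.3, 1.1, 4.8]
width: 0.259
gripper_force: 10.0
```

inch_along(
  segments=[-0.04, 0, 0.02, 0, 0, -0.04, 0, 0.02, 0, 0, -0.04, 0, 0.02, 0, 0, 0, 0, 0, 0, 0],
)

```text
clock: 28.0
position: [0.587, 0.1007, 0.0921]
ee_rot: [-0.598, 3.084, -0.0]
force: [1.0, -0.3, 1.0]
width: 0.261
gripper_force: 10.0
```

In the tool's units: -0.002 m is -0.04, -0.001 m is -0.02.

inch_along(
  segments=[-0.04, 0, 0.006, 0, 0, -0.04, 0, 0.006, 0, 0, -0.02, 0, 0.01, 0, 0, 0, 0, 0.01, 0, 0, 0, 0, 0, 0, 0],
)

```text
clock: 28.5
position: [0.5914, 0.1026, 0.0906]
ee_rot: [0.598, -3.084, -0.0]
force: [-1.0, -1.8, -1.0]
width: 0.262
gripper_force: 10.0
```

inch_along(
  segments=[0, 0, 0, 0, 0.3, 0, 0, 0, 0, 0.6, 0, 0, 0, 0, 0.8, 0, 0, 0, 0, 0.8, 0, 0, 0, 0, 0.8, 0, 0, 0, 0, 0.8, 0, 0, 0, 0, 0.8],
)

```text
clock: 29.2
position: [0.5914, 0.1026, 0.0908]
ee_rot: [-0.598, 3.084, 0.0]
force: [0.3, -0.2, -0.2]
width: 0.769
gripper_force: 0.0
```

inch_along(
  segments=[0, 0, -0.4, 0, 0.8, 0, 0, -0.8, 0, 0.8, 0, 0, -0.8, 0, 0.8, 0, 0, -0.8, 0, 0.8, 0.8, 0, -0.4, 0, 0.8, -0.6, 0, 0, 0, 0.8, -0.8, 0, 0, 0, 1, -0.6, 0, 0, 0, 1, 0, 0, 0, 0, 1, 0, 0, 0, 0, 1],
)

```text
clock: 30.2
position: [0.6469, 0.125, 0.2501]
ee_rot: [0.598, -3.083, 0.0]
force: [-0.6, -0.0, 0.1]
width: 0.995
gripper_force: 0.0
```

```bash
python3 - <<'E'
from h import *
p=cams.get_image("wrist");print(readout.observe()["position"]);cv2.imwrite("pics/w9.png",cv2.resize(p["image"][60:260,150:400],(750,600),interpolation=3))
E
```

```text
[0.6464 0.1246 0.2503]
```

View pics/w9.png

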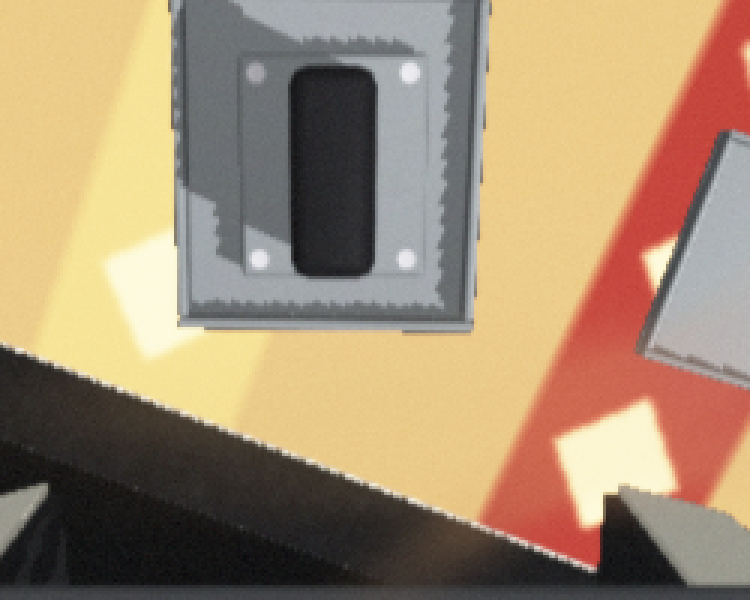

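The picture shows the block flat and square in the tray. Its rivets are at crop (256,72), (410,72), (406,258) and (259,259), roughly central, and the gripper is clear.

```bash
python3 - <<'E'
from h import *
p=cams.get_image("wrist")
b=np.mean([ray(p,(150+u/3,60+v/3),.018) for u,v in [(256,72),(410,72),(406,258),(259,259)]],axis=0);print(b-[.5942,.1029,.018])
print(workorder.sign_off())
E
```

```text
[0.0004 0.0005 0.    ]
the job is handed in; nothing more can be done
None
```

I drew the block along the stone from the left end to the right end in one pass, then put it back flat and centred in its tray and handed the job in; sign-off gave no verdict. Measured pressure was about 5.5 to 10 N from end to end.

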